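Put the screw-capped containers away in their wells

TASK

Pick out the four screw-capped containers standing on the open worktop (centrifuge tube, amber jar, small and large reagent bottle) and stand each in the well block of its size: the thinnest in the narrowest well, and so on up to the widest bottle in the widest well. Keep them upright and set each down on the floor of its well rather than dropping it. Leave the cotton-plugged flask and the foil-capped flask where they stand.

Things in the scene. Friction and masses are not known exactly. Their poses are not given: they have to be found in the camera images.
- tube_mid (a point): centre, half-way up, of the capped centrifuge tube standing on its foot: a slender clear tube 116 mm tall, body 28 mm across, blue screw cap 34 mm across and 14 mm high on top; 0.05 kg; z is its upright axis
- jar_mid (a point): centre, half-way up, of the amber jar: a squat brown jar 80 mm tall, 56 mm across up to about 60 mm height, blue screw cap 48 mm across on the top 20 mm; 0.16 kg; z is its upright axis
- small_bottle_mid (a point): centre, half-way up, of the small reagent bottle: clear, 138 mm tall, 68 mm across, the top 24 mm a blue screw cap 46 mm across, fixed, by which it can be lifted; 0.22 kg; z is its upright axis
- large_bottle_mid (a point): centre, half-way up, of the large reagent bottle: clear, 182 mm tall, 86 mm across, the top 24 mm a blue screw cap 46 mm across, fixed, by which it can be lifted; 0.62 kg; z is its upright axis
- block_a_well (a point): floor centre (5 mm above the worktop) of the round well in the smallest of four square grey plastic well blocks: block 74 x 74 mm, 20 mm high, fixed to the worktop, one well in its middle, 44 mm across and 15 mm deep, rim bevelled 3 mm. Made for the centrifuge tube. Axes: z up, x and y along the block's sides
- block_b_well (a point): floor centre (5 mm above the worktop) of the round well in the second smallest of four square grey plastic well blocks: block 96 x 96 mm, 20 mm high, fixed to the worktop, one well in its middle, 68 mm across and 15 mm deep, rim bevelled 3 mm. Made for the amber jar. Axes: z up, x and y along the block's sides
- block_c_well (a point): floor centre (5 mm above the worktop) of the round well in the second largest of four square grey plastic well blocks: block 112 x 112 mm, 20 mm high, fixed to the worktop, one well in its middle, 84 mm across and 15 mm deep, rim bevelled 3 mm. Made for the small reagent bottle. Axes: z up, x and y along the block's sides
- block_d_well (a point): floor centre (5 mm above the worktop) of the round well in the largest of four square grey plastic well blocks: block 130 x 130 mm, 20 mm high, fixed to the worktop, one well in its middle, 104 mm across and 15 mm deep, rim bevelled 3 mm. Made for the large reagent bottle. Axes: z up, x and y along the block's sides
- cotton_flask_mid (a point): centre, half-way up, of a round green flask with a cotton plug, 137 mm tall, 72 mm across; loose, to be left alone
- foil_flask_mid (a point): centre, half-way up, of a round clear flask with a foil cap, 128 mm tall, 57 mm across; loose, to be left alone
Things that resemble listed ones, but are neither listed nor needed, are in the scene too. Leave any pink or purple look-alike of the part that bears small_bottle_mid alone.

How it is judged:
At the end, for the whole second after the job is handed in: Each container stands in its own well (tube in the narrowest, amber jar in the next, small bottle in the next, large bottle in the widest): its axis within 10 mm (large bottle 11 mm) of the well's centre, foot on the well's floor (height within 4 mm), upright within 0.1 rad, at rest and released (horizontal distance between tube_mid and block_a_well below 0.01 m and height (world z) of tube_mid between 0.059 and 0.067 m and angle between each of tube_mid, jar_mid, small_bottle_mid, large_bottle_mid's own z axis and vertical below 0.1 rad and linear speed of each of tube, jar, small_bottle, large_bottle below 0.02 m/s and contact force between the fingers and tube below 0.05 N and horizontal distance between jar_mid and block_b_well below 0.01 m and height (world z) of jar_mid between 0.041 and 0.049 m and contact force between the fingers and jar below 0.05 N and horizontal distance between small_bottle_mid and block_c_well below 0.01 m and height (world z) of small_bottle_mid between 0.07 and 0.078 m and contact force between the fingers and small_bottle below 0.05 N and horizontal distance between large_bottle_mid and block_d_well below 0.011 m and height (world z) of large_bottle_mid between 0.092 and 0.1 m and contact force between the fingers and large_bottle below 0.05 N); the robot touches nothing.
It fails at once if a container is tipped by more than 35 degrees (angle between any of tube_mid, jar_mid, small_bottle_mid, large_bottle_mid's own z axis and vertical above 0.6 rad).
It fails at once if a container is dropped (faster than 0.6 m/s while out of the fingers: a fall of about 2 cm) ((linear speed of tube above 0.6 m/s and contact force between the fingers and tube below 0.05 N) or (linear speed of jar above 0.6 m/s and contact force between the fingers and jar below 0.05 N) or (linear speed of small_bottle above 0.6 m/s and contact force between the fingers and small_bottle below 0.05 N) or (linear speed of large_bottle above 0.6 m/s and contact force between the fingers and large_bottle below 0.05 N)).
It fails at once if the cotton-plugged or the foil-capped flask is shifted by more than 25 mm or knocked over (distance of any of cotton_flask_mid, foil_flask_mid from where it was at the start of the episode above 0.025 m).
It also fails if it takes over 125 s, if anything falls off the work surface, if the arm or the gripper's body presses on something with over 40 N, if the wrist force passes 120 N, or if a joint passes its speed limit or range.

ROBOT

A 6-joint arm with a two-finger parallel gripper is mounted at the origin on a cart in front of the work surface, level with it; the furniture and walls round the work are solid. World frame = base frame: x ahead of the robot, y to its left, z up, the work surface at z = 0. Lengths are in m, angles in rad, forces in N, time in s.
With the tool pointing down it reaches from about 0.375 to 0.925 m from the base axis. Payload 5.7 kg.
Tool frame: the origin (TCP) lies at the very end of the fingers, on their centre line; the grasp point (between the pads) lies 19 mm behind it (grasp_offset is the distance from the TCP to the grasp point, in m); z points along the fingers, y is the line along which they close (so a half turn about z gives the same grasp; the last joint's range is limited). The gripper opens to 88 mm and grips with 3 to 60 N. Pads are 20 mm wide; open, the fingers measure 115 mm over their backs; the gripper's body (75 mm by 178 mm) begins 61 mm behind the grasp point.
Start: joints at [-1.347, 0.359, 1.51, -0, 1.272, -0.115], TCP at [0.199, -0.566, 0.223] pointing down, gripper open.
Joint ranges: [-2.97, 2.97], [-1.01, 2.36], [0.21, 2.38], [-0.96, 4.11], [0.2, 2.71], [-2.98, 2.98]. Speed limits (rad/s): [2.39, 2.39, 3.14, 3.14, 3.14, 3.14].

INTERFACE

Orientations are given as [roll, pitch, yaw] about the fixed x, y, z axes, in that order (R = Rz(yaw) Ry(pitch) Rx(roll)).
In Python, from workcell import * gives the robot as it stands.
- The arm moves only by the tool move_arm, never from a script. Its argument "moves" is a list of rows, each an object of numbers: "tx", "ty", "tz": the shift along the world's x, y, z each as a share of 0.05 m, from -1 to 1; "ax", "ay", "az": the turn, a rotation vector about the world's x, y, z each as a share of 0.15 rad, from -1 to 1; "hand": the closure, from 0 (fully open) to 1 (shut). In form: [{"tx": .., "ty": .., "tz": .., "ax": .., "ay": .., "az": .., "hand": ..}, ...]. A call has 1 to 12 rows; each row shifts and turns the commanded pose from where the row before left it; what a row does not reach is not made up. A row lasts 1/10 s, in which the tool goes at most 50 mm and 8.59 degrees, less where a joint would pass 70% of its speed; a pose out of reach is approached as far as the arm can. A call with a number of a shift or a turn outside -1 to 1 is refused whole. A call with a gripper value outside its range is refused whole. The fingers move at their own pace and stop on an object; the grip force is fixed at half the most. Time passes only in rows, so rows that do not move let the fingers close. It gives the time, the measured TCP pose, the force, the opening and the grip force at its end, in the units of the state.
- observe(): the state, without advancing time (a new reading comes with each control period).
- capture(name): name is "scene" or "side" or "wrist"; returns a dict with "img" (480x640x3 uint8, red, green, blue), "intrinsics" (3x3 intrinsics, pixels), "pose" (4x4, takes a point from camera to world coordinates). Camera axes: x right, y up, looking along -z (the intrinsics and any distortion apply to the point x, -y, -z); pixel columns grow to the right and rows downward; lengths in m; the calibration is good to about 2 mm. A picture is of the moment at which its call begins. There is no depth.
- job_done(): hands the job in; it is judged then, once.
Trained networks look in a picture, given as the dict that the camera call returned (one of the last four; its "shot" number tells which), for a name from the list of things; names that differ only in an ending like _2 or _b are one class to them, and where a whole thing is asked for, a point or a joint stands for the part that bears it (a point fixed in the world has none). Each returns a list of dicts, best first, with "score" (0 to 1); they miss things now and then, are a little off and sometimes report something else, mostly with a low value. They report only what shows in the picture. A call takes as long as a camera call. They do not tell look-alikes from the thing itself.
- outline_of(query, picture): "mask" (480x640 bool, what is visible of it) and "centre" ([column, row] in pixels, amid what is visible of it).
The state is a dict: "time": time; "joint_positions": joint angles; "qd": joint speeds; "joint_efforts": joint torques, N m; "eef_pos": TCP position; "orientation": TCP orientation; "wrist_force": force on the tool from outside, world axes, zero at the start; "ft_torque": the same for the moment, N m; "grip_width": opening from 0.0 (shut) to 1.0 (fully open); "grip_force": force on a finger pad.
Only numpy, scipy, OpenCV 4.12 (cv2) and the standard library are available. Lean on these libraries where they do the work, as an engineer would, in place of code of your own. Each camera call takes 0.05 s, during which the arm holds its last target. There are 200 camera calls.

## Working session

There is one attempt and no reset: what is moved stays moved. The work goes in short steps, Python scripts to look and compute and a tool call to move; the robot and the scene stay as the last step left them, time stands still between calls to the robot, and variables do not carry over. Pictures are saved under pics/ and viewed, at most 14 in all, crops included, and the job is handed in when it is done.

Besides the shell and the picture viewer there is one more tool, called after "Emit:" as name(argument=value, ...) on one line, values as JSON. move_arm: Moves the arm, as the interface text tells. Shift numbers are shares of 0.05 m and turn numbers shares of 0.15 rad, none past 1 either way. Its arguments: {"type":"object","properties":{"moves":{"type":"array","items":{"type":"object","properties":{"tx":{"type":"number"},"ty":{"type":"number"},"tz":{"type":"number"},"ax":{"type":"number"},"ay":{"type":"number"},"az":{"type":"number"},"hand":{"type":"number"}}}}},"required":["moves"]}

```bash
mkdir -p pics
python3 - <<'E'
from workcell import *
import cv2
s=observe();print(s)
for n in("scene","side"):
    p=capture(n);cv2.imwrite(f"pics/{n}0.png",p["img"][:,:,::-1]);print(n,p["intrinsics"],p["pose"],[k for k in p])
E
```

```text
{'time': 0.0, 'joint_positions': array([-1.34706861e+00,  3.59514990e-01,  1.51139429e+00, -1.71693019e-05,
        1.27252131e+00, -1.15105254e-01]), 'qd': array([-0.00084501,  0.00044151, -0.00052245,  0.00078265,  0.00087831,
        0.00085865]), 'joint_efforts': array([-5.94269513e-04, -5.15372264e+01, -2.70725441e+01,  6.73983037e-02,
        3.51292407e-02, -1.58821990e-04]), 'eef_pos': array([ 0.19926383, -0.56522354,  0.22181818]), 'orientation': array([-3.13976500e+00, -1.94795645e-04,  3.38837849e-01]), 'wrist_force': array([ 0.28284863, -0.62169945, -0.76147328]), 'ft_torque': array([ 0.01274167, -0.01899701,  0.00039819]), 'grip_force': 0.0, 'grip_width': 1.0001715701501528}
scene [[570.28868589   0.         319.21759097]
 [  0.         570.28868589 232.78959036]
 [  0.           0.           1.        ]] [[-0.45403327  0.5280784  -0.71762594 -0.42796294]
 [-0.89095739 -0.26278329  0.37032402  0.51836815]
 [ 0.00698001  0.80751356  0.58980771  0.89746585]
 [ 0.          0.          0.          1.        ]] ['img', 'intrinsics', 'pose', 'shot']
side [[454.1490761    0.         316.2447312 ]
 [  0.         454.1490761  239.19410298]
 [  0.           0.           1.        ]] [[ 0.99974425  0.02170905  0.00633592  0.5328832 ]
 [-0.00706246  0.56586596 -0.824467   -0.95202003]
 [-0.02148368  0.8242114   0.56587456  0.73024316]
 [ 0.          0.          0.          1.        ]] ['img', 'intrinsics', 'pose', 'shot']
```

View pics/scene0.png

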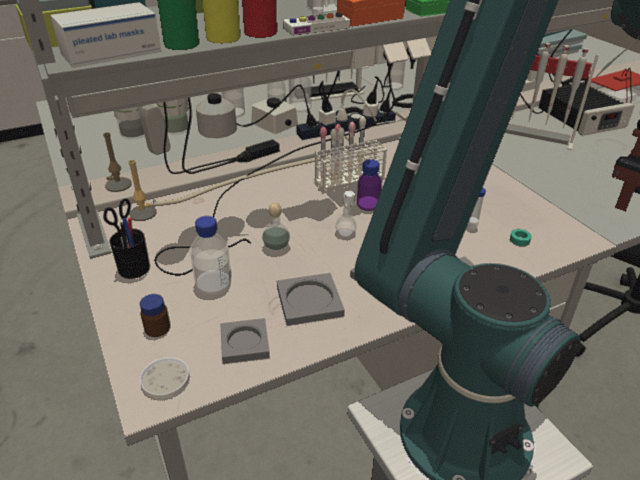

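View pics/side0.png

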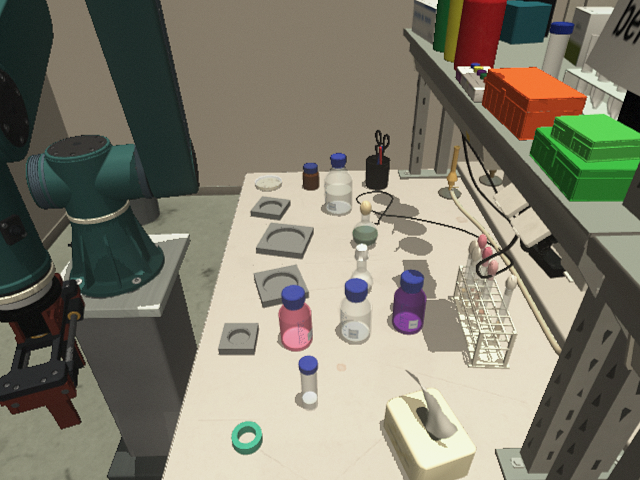

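Both views together show the whole scene.

- **Scene:** jar (155,315), large bottle (210,255), green flask (275,235), foil flask (346,215), purple look-alike (370,185), tube (476,210).
- **Side:** block b (270,208), block d (285,240), block c (280,285), block a (238,338), jar (311,177), large bottle (338,185), clear small bottle (355,312), tube (309,383).
- **What could be mistaken for the small bottle (side):** pink (295,318), purple (408,303) and the large bottle (338,185). I choose the clear one at (355,312).
- **What could be mistaken for the tube (side):** the rack tubes (~485,250) and the shelf tube (560,40). I choose the one at (309,383).

```bash
cat > h.py <<'E'
from workcell import *
import numpy as np, cv2
def ray(p,uv):
    K=p["intrinsics"];T=p["pose"]
    d=np.array([(uv[0]-K[0,2])/K[0,0],-(uv[1]-K[1,2])/K[1,1],-1.]);return T[:3,3],T[:3,:3]@d
def onz(p,uv,z):
    o,d=ray(p,uv);return o+d*(z-o[2])/d[2]
def tri(l):
    A=np.zeros((3,3));b=np.zeros(3)
    for p,uv in l:
        o,d=ray(p,uv);d=d/np.linalg.norm(d);M=np.eye(3)-np.outer(d,d);A+=M;b+=M@o
    x=np.linalg.solve(A,b)
    return x
E
python3 - <<'E'
from h import *
np.set_printoptions(precision=3,suppress=True)
H=dict(tube_mid=.058,jar_mid=.04,small_bottle_mid=.069,large_bottle_mid=.091,cotton_flask_mid=.068,foil_flask_mid=.064,block_a_well=.01,block_b_well=.01,block_c_well=.01,block_d_well=.01)
for c in("side","scene"):
  p=capture(c)
  for q,h in H.items():
    for r in outline_of(q,p)[:5]:
      if r["score"]<.2: continue
      m=r["mask"];ys,xs=np.where(m);cen=((xs.min()+xs.max())/2,(ys.min()+ys.max())/2)
      print(c,q,round(r["score"],2),np.round(r["centre"]),xs.min(),xs.max(),ys.min(),ys.max(),onz(p,cen,h)[:2])
p=capture("side")
cv2.imwrite("pics/crop1.png",cv2.resize(p["img"][240:420,200:440,::-1],None,fx=3.3,fy=3.3,interpolation=cv2.INTER_CUBIC))
E
```

```text
side tube_mid 0.72 [308. 382.] 299 317 356 410 [ 0.507 -0.427]
side jar_mid 0.84 [310. 175.] 303 317 164 189 [0.507 0.427]
side small_bottle_mid 0.88 [409. 302.] 393 425 270 334 [ 0.721 -0.232]
side small_bottle_mid 0.87 [356. 316.] 340 372 279 345 [ 0.606 -0.259]
side small_bottle_mid 0.6 [299. 322.] 278 312 285 352 [ 0.48  -0.275]
side large_bottle_mid 0.9 [337. 191.] 324 352 153 214 [0.594 0.274]
side large_bottle_mid 0.24 [368. 227.] 352 379 201 245 [0.655 0.049]
side cotton_flask_mid 0.97 [368. 226.] 352 377 200 245 [0.657 0.088]
side foil_flask_mid 0.71 [364. 267.] 351 373 245 288 [ 0.633 -0.1  ]
side block_a_well 0.56 [239. 340.] 218 258 323 355 [ 0.355 -0.272]
side block_b_well 0.84 [268. 209.] 250 290 196 220 [0.381 0.275]
side block_c_well 0.71 [274. 280.] 254 308 265 307 [ 0.437 -0.101]
side block_d_well 0.82 [285. 242.] 257 313 223 257 [0.437 0.097]
side block_d_well 0.32 [277. 281.] 254 308 265 307 [ 0.437 -0.101]
scene tube_mid 0.65 [243. 337.] 220 270 318 362 [0.338 0.287]
scene tube_mid 0.58 [474. 209.] 469 485 189 228 [ 0.504 -0.434]
scene jar_mid 0.77 [151. 313.] 140 171 294 336 [0.507 0.426]
scene small_bottle_mid 0.91 [367. 185.] 358 381 159 210 [ 0.721 -0.231]
scene large_bottle_mid 0.78 [206. 261.] 191 231 216 294 [0.587 0.271]
scene cotton_flask_mid 0.94 [275. 234.] 262 290 202 250 [0.655 0.081]
scene foil_flask_mid 0.71 [350. 220.] 335 356 190 236 [ 0.633 -0.106]
scene block_b_well 0.92 [244. 338.] 221 269 318 362 [0.382 0.273]
scene block_c_well 0.61 [353. 272.] 350 354 269 277 [ 0.47  -0.035]
scene block_d_well 0.56 [310. 298.] 277 344 272 324 [0.436 0.093]
```

View pics/crop1.png

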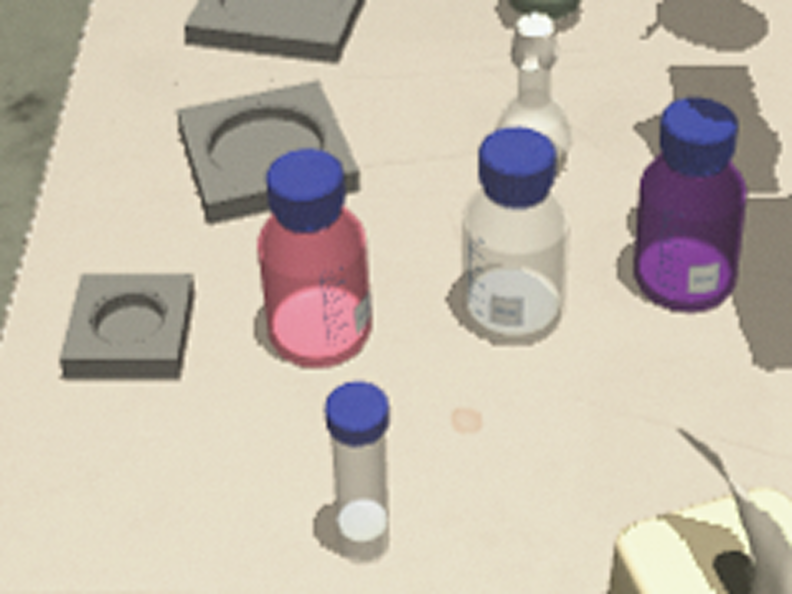

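The crop confirms it: the clear bottle at crop (515,240) is the right one, with the pink (315,260) and purple (690,220) look-alikes either side of it. The two views agree to within a few mm. I'll start with the tube.

Emit:
move_arm(moves=[{"tx": 0.75, "ty": 0.33, "az": -0.28, "hand": 0}, {"tx": 0.75, "ty": 0.33, "az": -0.28, "hand": 0}, {"tx": 0.75, "ty": 0.33, "az": -0.28, "hand": 0}, {"tx": 0.75, "ty": 0.33, "az": -0.28, "hand": 0}, {"tx": 0.75, "ty": 0.33, "az": -0.28, "hand": 0}, {"tx": 0.75, "ty": 0.33, "az": -0.28, "hand": 0}, {"tx": 0.75, "ty": 0.33, "az": -0.28, "hand": 0}, {"tx": 0.75, "ty": 0.33, "az": -0.28, "hand": 0}, {"hand": 0}, {"hand": 0}])

```text
validation failed for argument at $.mo...
```

Run:
```python
from h import *
np.set_printoptions(precision=4,suppress=True)
p=capture("wrist");s=observe();print(s["eef_pos"],s["orientation"],p["pose"],p["intrinsics"][0,0])
cv2.imwrite("pics/w1.png",p["img"][:,:,::-1])
for q,h in(("tube_mid",.058),("block_a_well",.02)):
  for r in outline_of(q,p)[:3]:
    m=r["mask"];ys,xs=np.where(m);print(q,r["score"],xs.min(),xs.max(),ys.min(),ys.max(),onz(p,r["centre"],h))
```

```text
[ 0.1994 -0.5659  0.2226] [-3.1415  0.      0.3388] [[ 0.3328  0.9063  0.2605  0.2714]
 [-0.943   0.32    0.0917 -0.5404]
 [-0.0002 -0.2761  0.9611  0.3848]
 [ 0.      0.      0.      1.    ]] 372.49833036819473
```

View pics/w1.png

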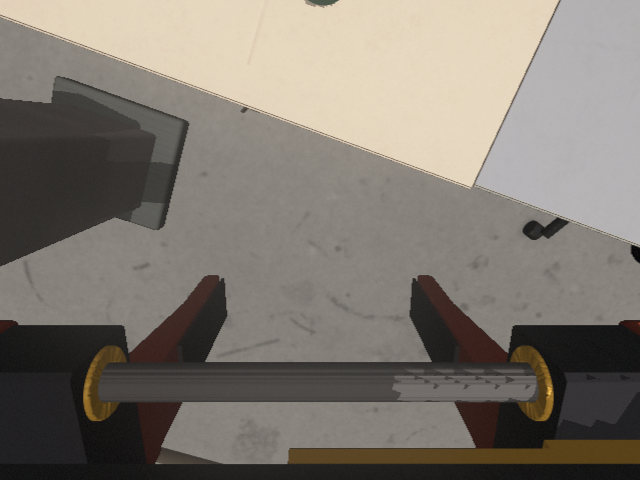

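The move was refused and the arm hasn't moved: the wrist view shows only floor and the worktop edge. I'll retry with every field written out.

Emit:
move_arm(moves=[{"tx": 0.75, "ty": 0.33, "tz": 0, "ax": 0, "ay": 0, "az": -0.28, "hand": 0}, {"tx": 0.75, "ty": 0.33, "tz": 0, "ax": 0, "ay": 0, "az": -0.28, "hand": 0}, {"tx": 0.75, "ty": 0.33, "tz": 0, "ax": 0, "ay": 0, "az": -0.28, "hand": 0}, {"tx": 0.75, "ty": 0.33, "tz": 0, "ax": 0, "ay": 0, "az": -0.28, "hand": 0}, {"tx": 0.75, "ty": 0.33, "tz": 0, "ax": 0, "ay": 0, "az": -0.28, "hand": 0}, {"tx": 0.75, "ty": 0.33, "tz": 0, "ax": 0, "ay": 0, "az": -0.28, "hand": 0}, {"tx": 0.75, "ty": 0.33, "tz": 0, "ax": 0, "ay": 0, "az": -0.28, "hand": 0}, {"tx": 0.75, "ty": 0.33, "tz": 0, "ax": 0, "ay": 0, "az": -0.28, "hand": 0}, {"tx": 0, "ty": 0, "tz": 0, "ax": 0, "ay": 0, "az": 0, "hand": 0}])

```text
time: 2.3
eef_pos: [0.5038, -0.4315, 0.2225]
orientation: [-3.141, -0.002, 0.006]
wrist_force: [-1.0, -0.2, -0.0]
grip_width: 0.999
grip_force: 0.0
```

```bash
cat >> h.py <<'E'
def look(qs,cams=("wrist","side"),save=None):
    np.set_printoptions(precision=4,suppress=True)
    s=observe();print("tcp",s["eef_pos"],s["orientation"],s["grip_width"])
    for c in cams:
        p=capture(c)
        if save: cv2.imwrite(f"pics/{save}_{c}.png",p["img"][:,:,::-1])
        for q,h in qs.items():
            for r in outline_of(q,p)[:3]:
                if r["score"]<.3: continue
                ys,xs=np.where(r["mask"]);print(c,q,round(r["score"],2),xs.min(),xs.max(),ys.min(),ys.max(),onz(p,r["centre"],h))
def ell(p,guess,rad,z=.02):
    """well rim: rectify plane z around guess to 0.25 mm/px; Hough circle of bevelled rim"""
    n=320;s=.0005
    g=np.array([[guess[0]+(i-n/2)*s,guess[1]+(j-n/2)*s,z] for i,j in((0,0),(n,0),(n,n),(0,n))])
    Ti=np.linalg.inv(p["pose"]);c=(Ti[:3,:3]@g.T).T+Ti[:3,3]
    K=p["intrinsics"];uv=np.c_[K[0,0]*c[:,0]/-c[:,2]+K[0,2],-K[1,1]*c[:,1]/-c[:,2]+K[1,2]].astype(np.float32)
    M=cv2.getPerspectiveTransform(uv,np.float32([[0,0],[n,0],[n,n],[0,n]]))
    return cv2.warpPerspective(p["img"][:,:,::-1],M,(n,n))
E
python3 - <<'E'
from h import *
look({"tube_mid":.109,"block_a_well":.02},("wrist",),"w2")
p=capture("side")
W={'a':(.355,-.272),'b':(.381,.275),'c':(.437,-.101),'d':(.437,.095)}
cv2.imwrite("pics/wells.png",np.vstack([np.hstack([ell(p,W[k],0) for k in'ab']),np.hstack([ell(p,W[k],0) for k in'cd'])])[:600])
E
```

```text
tcp [ 0.5038 -0.4315  0.2225] [-3.141  -0.0023  0.0061] 0.999399557933482
wrist tube_mid 0.56 293 337 189 251 [ 0.5115 -0.4288  0.109 ]
wrist block_a_well 0.74 136 212 301 361 [ 0.3846 -0.2563  0.02  ]
```

View pics/w2_wrist.png

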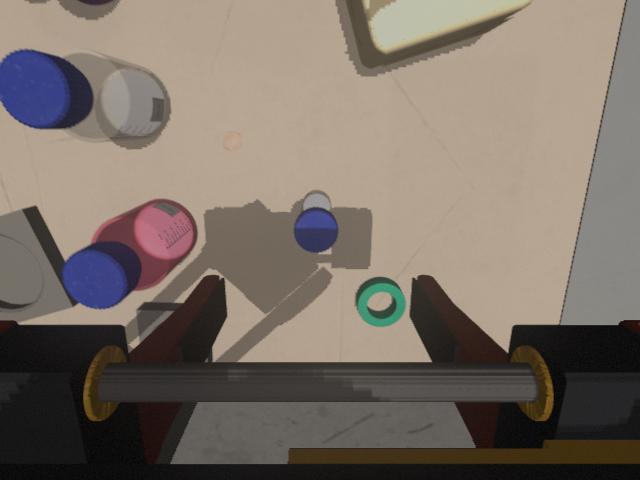

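View pics/wells.png

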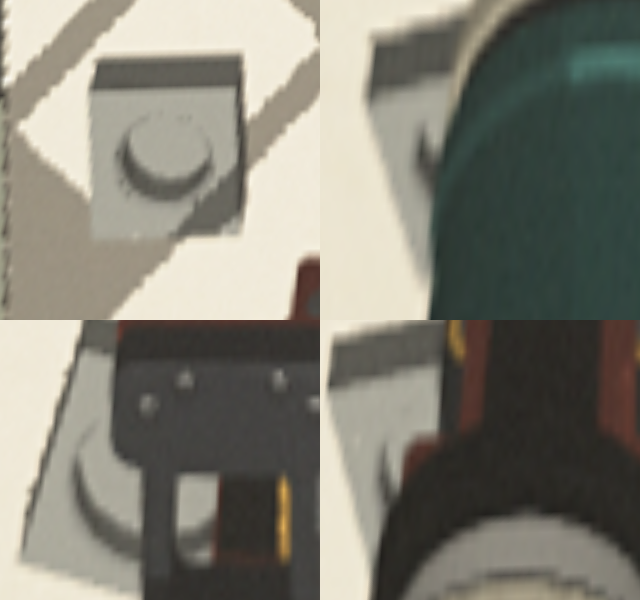

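In the wrist view the tube cap is at (316,230), the clear bottle cap at (35,88), the pink cap at (97,277) and the tissue box at the top right. In the rectified view, block a's top is centred at about (166,162), which gives well a at about (0.358, -0.271). The arm hides wells b, c and d here, so I'll rectify those from the first pictures.

Run:
```python
from h import *
np.set_printoptions(precision=4,suppress=True)
w=capture("wrist")
print(onz(w,(316,229),.116))
P={c:capture(c) for c in("side","scene")}
for c in P:P[c]["img"]=cv2.imread(f"pics/{c}0.png")[:,:,::-1]
W={'b':(.381,.275),'c':(.437,-.101),'d':(.437,.095)}
# tube cap triangulation wrist+side
rows=[np.hstack([ell(P[c],W[k],0) for k in('b','c','d')][:3]) for c in P]
im=np.vstack(rows);cv2.imwrite("pics/wells2.png",cv2.resize(im,(800,533),interpolation=cv2.INTER_AREA))
hsv=cv2.cvtColor(P["side"]["img"],cv2.COLOR_RGB2HSV);m=cv2.inRange(hsv,(105,120,60),(130,255,255))
n,_,st,ce=cv2.connectedComponentsWithStats(m)
hw=cv2.cvtColor(w["img"],cv2.COLOR_RGB2HSV);mw=cv2.inRange(hw,(105,120,60),(130,255,255));n2,_,s2,c2=cv2.connectedComponentsWithStats(mw)
A=[(c2[i],s2[i,4]) for i in range(1,n2) if s2[i,4]>300];B=[(ce[i],st[i]) for i in range(1,n) if st[i,4]>40]
print(A);print([(b[0],b[1][4]) for b in B])
for a,_ in A:
  for b,_ in B:
    x=tri([(w,a),(P["side"],b)]);d=np.linalg.norm(onz(w,a,x[2])-onz(P["side"],b,x[2]))
    if d<.006 and x[2]>0:print(a,b,x,d)
```

```text
[ 0.504  -0.4325  0.116 ]
[(array([28.856 , 78.7036]), np.int32(4126)), (array([312.3548, 216.329 ]), np.int32(775)), (array([ 88.9776, 271.7426]), np.int32(2949))]
[(array([562.4716,  27.4105]), np.int32(229)), (array([338.1898, 158.4234]), np.int32(137)), (array([309.8814, 165.1525]), np.int32(59)), (array([410.9948, 277.7409]), np.int32(193)), (array([355.7918, 285.3388]), np.int32(245)), (array([292.4502, 292.7343]), np.int32(271)), (array([307.4737, 362.7943]), np.int32(209))]
[28.856  78.7036] [338.1898 158.4234] [ 0.5539 -0.5525  0.5488] 0.0024618321678005375
[28.856  78.7036] [355.7918 285.3388] [ 0.6042 -0.2574  0.1398] 0.0003725206075559546
[312.3548 216.329 ] [307.4737 362.7943] [ 0.5106 -0.4292  0.1133] 0.005096535573362647
[ 88.9776 271.7426] [292.4502 292.7343] [ 0.4775 -0.2708  0.1359] 0.0010579081774120536
```

View pics/wells2.png

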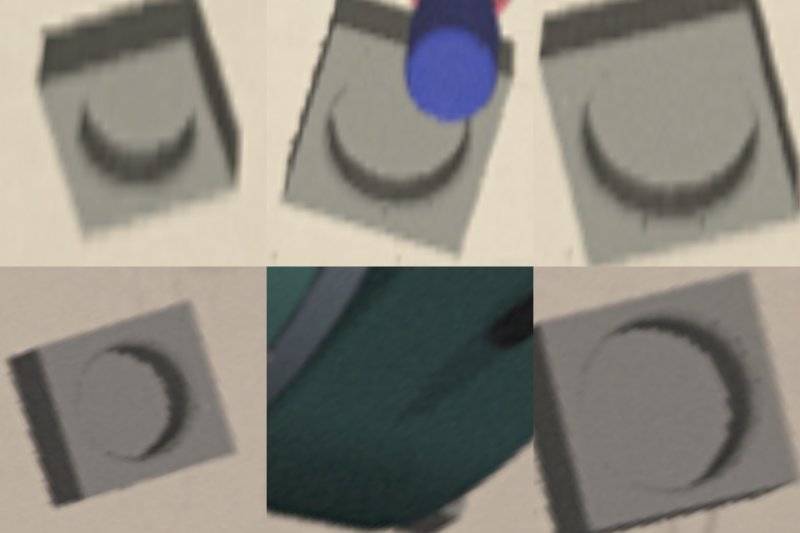

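The rectified tops have corner means near the tile centres. That gives well b (0.384, 0.276), well c (0.437, -0.099) and well d (0.438, 0.096), with the side and scene views agreeing to about 2 mm. The tube is at about (0.504, -0.432), so I'll descend on it now.

Emit:
move_arm(moves=[{"tx": 0.02, "ty": 0, "tz": -0.8, "ax": 0, "ay": 0, "az": 0, "hand": 0}, {"tx": 0, "ty": 0, "tz": -0.8, "ax": 0, "ay": 0, "az": 0, "hand": 0}, {"tx": 0, "ty": 0, "tz": -0.8, "ax": 0, "ay": 0, "az": 0, "hand": 0}, {"tx": 0, "ty": 0, "tz": -0.8, "ax": 0, "ay": 0, "az": 0, "hand": 0}, {"tx": 0, "ty": 0, "tz": 0, "ax": 0, "ay": 0, "az": 0, "hand": 0.5}, {"tx": 0, "ty": 0, "tz": 0, "ax": 0, "ay": 0, "az": 0, "hand": 0.6}, {"tx": 0, "ty": 0, "tz": 0, "ax": 0, "ay": 0, "az": 0, "hand": 0.7}, {"tx": 0, "ty": 0, "tz": 0, "ax": 0, "ay": 0, "az": 0, "hand": 0.8}, {"tx": 0, "ty": 0, "tz": 0, "ax": 0, "ay": 0, "az": 0, "hand": 0.8}, {"tx": 0, "ty": 0, "tz": 0, "ax": 0, "ay": 0, "az": 0, "hand": 0.8}, {"tx": 0, "ty": 0, "tz": 0, "ax": 0, "ay": 0, "az": 0, "hand": 0.8}])

```text
time: 3.75
eef_pos: [0.5006, -0.434, 0.0633]
orientation: [3.141, -0.001, 0.003]
wrist_force: [0.2, 0.4, 0.7]
grip_width: 0.405
grip_force: 0.0
```

Emit:
move_arm(moves=[{"tx": 0.06, "ty": 0.03, "tz": 0, "ax": 0, "ay": 0, "az": 0, "hand": 0.8}, {"tx": 0, "ty": 0, "tz": 0, "ax": 0, "ay": 0, "az": 0, "hand": 0.8}, {"tx": 0, "ty": 0, "tz": 0, "ax": 0, "ay": 0, "az": 0, "hand": 0.8}, {"tx": 0, "ty": 0, "tz": 0, "ax": 0, "ay": 0, "az": 0, "hand": 0.8}])

```text
time: 4.15
eef_pos: [0.5037, -0.4327, 0.063]
orientation: [3.141, -0.001, 0.003]
wrist_force: [-0.1, -2.0, 4.6]
grip_width: 0.368
grip_force: 30.0
```

Emit:
move_arm(moves=[{"tx": 0, "ty": 0, "tz": 0.4, "ax": 0, "ay": 0, "az": 0, "hand": 0.8}, {"tx": 0, "ty": 0, "tz": 0.8, "ax": 0, "ay": 0, "az": 0, "hand": 0.8}, {"tx": 0, "ty": 0, "tz": 0.8, "ax": 0, "ay": 0, "az": 0, "hand": 0.8}, {"tx": -0.48, "ty": 0.54, "tz": 0, "ax": 0, "ay": 0, "az": 0, "hand": 0.8}, {"tx": -0.48, "ty": 0.54, "tz": 0, "ax": 0, "ay": 0, "az": 0, "hand": 0.8}, {"tx": -0.48, "ty": 0.54, "tz": 0, "ax": 0, "ay": 0, "az": 0, "hand": 0.8}, {"tx": -0.48, "ty": 0.54, "tz": 0, "ax": 0, "ay": 0, "az": 0, "hand": 0.8}, {"tx": -0.48, "ty": 0.54, "tz": 0, "ax": 0, "ay": 0, "az": 0, "hand": 0.8}, {"tx": -0.48, "ty": 0.54, "tz": 0, "ax": 0, "ay": 0, "az": 0, "hand": 0.8}, {"tx": 0, "ty": 0, "tz": 0, "ax": 0, "ay": 0, "az": 0, "hand": 0.8}, {"tx": 0, "ty": 0, "tz": 0, "ax": 0, "ay": 0, "az": 0, "hand": 0.8}])

```text
time: 5.25
eef_pos: [0.359, -0.2697, 0.1625]
orientation: [-3.141, 0.0, 0.003]
wrist_force: [0.7, -0.2, 0.4]
grip_width: 0.369
grip_force: 30.0
```

Run:
```python
from h import *
look({"tube_mid":.158,"block_a_well":.02},("side",),"s3")
p=cv2.imread("pics/s3_side.png");cv2.imwrite("pics/s3c.png",cv2.resize(p[200:400,140:380],None,fx=3,fy=3))
```

```text
tcp [ 0.359  -0.2697  0.1625] [-3.1411  0.      0.0029] 0.3690219019309645
side tube_mid 0.59 230 246 263 310 [ 0.3793 -0.2965  0.158 ]
side block_a_well 0.91 218 257 323 356 [ 0.3592 -0.2822  0.02  ]
```

View pics/s3c.png

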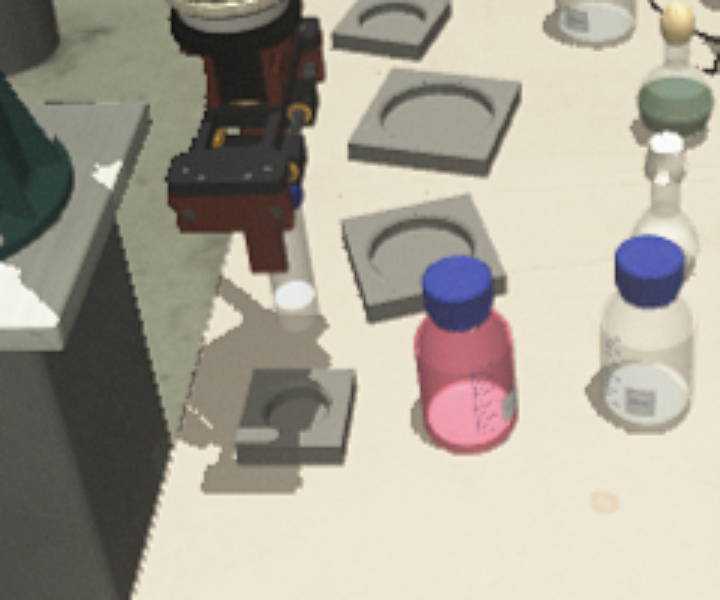

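The tube is held and hangs over block a, with its foot at crop (295,318) and the well at (298,405). I'll check the foot position.

Run:
```python
from h import *
np.set_printoptions(precision=4,suppress=True)
p=capture("side")
for r in outline_of("tube_mid",p)[:1]:
  ys,xs=np.where(r["mask"])
  for y in range(ys.min(),ys.max()+1,6): print(y,xs[ys==y].min(),xs[ys==y].max())
print(onz(p,(238.3,305),.0995), onz(p,(238.3,306),.0995))
```

```text
263 239 241
269 239 241
275 239 241
281 236 242
287 237 244
293 231 245
299 232 246
305 233 246
[ 0.3653 -0.2638  0.0995] [ 0.3657 -0.2668  0.0995]
```

Emit:
move_arm(moves=[{"tx": -0.12, "ty": -0.02, "tz": 0, "ax": 0, "ay": 0, "az": 0, "hand": 0.8}, {"tx": 0, "ty": 0, "tz": -0.7, "ax": 0, "ay": 0, "az": 0, "hand": 0.8}, {"tx": 0, "ty": 0, "tz": -0.6, "ax": 0, "ay": 0, "az": 0, "hand": 0.8}, {"tx": 0, "ty": 0, "tz": -0.3, "ax": 0, "ay": 0, "az": 0, "hand": 0.8}, {"tx": 0, "ty": 0, "tz": -0.2, "ax": 0, "ay": 0, "az": 0, "hand": 0.8}, {"tx": 0, "ty": 0, "tz": -0.06, "ax": 0, "ay": 0, "az": 0, "hand": 0.8}, {"tx": 0, "ty": 0, "tz": 0, "ax": 0, "ay": 0, "az": 0, "hand": 0.8}, {"tx": 0, "ty": 0, "tz": 0, "ax": 0, "ay": 0, "az": 0, "hand": 0.8}])

```text
time: 6.3
eef_pos: [0.3539, -0.2719, 0.0703]
orientation: [3.141, -0.001, 0.003]
wrist_force: [-0.2, -0.3, -0.3]
grip_width: 0.371
grip_force: 30.0
```

Run:
```python
from h import *
look({"tube_mid":.058,"block_a_well":.02},("side",),"s4")
p=cv2.imread("pics/s4_side.png");cv2.imwrite("pics/s4c.png",cv2.resize(p[250:380,180:330],None,fx=5,fy=4.6,interpolation=cv2.INTER_CUBIC))
```

```text
tcp [ 0.3539 -0.2719  0.0703] [ 3.1407 -0.001   0.0028] 0.370825965528376
side tube_mid 0.92 233 248 303 343 [ 0.371  -0.2925  0.058 ]
side tube_mid 0.74 351 376 201 245 [0.6611 0.0796 0.058 ]
side block_a_well 0.75 218 258 323 356 [ 0.3604 -0.3005  0.02  ]
```

View pics/s4c.png

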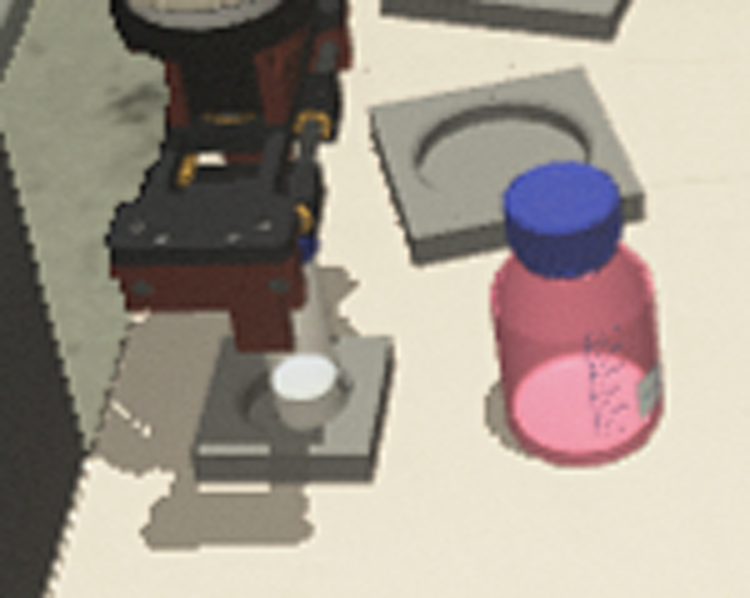

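The foot is in the well mouth: foot (306,430) against well centre (297,400), so it sits about 3 mm towards +x. I'll correct that and feel for the floor.

Emit:
move_arm(moves=[{"tx": -0.05, "ty": 0.02, "tz": 0, "ax": 0, "ay": 0, "az": 0, "hand": 0.8}, {"tx": 0, "ty": 0, "tz": -0.04, "ax": 0, "ay": 0, "az": 0, "hand": 0.8}, {"tx": 0, "ty": 0, "tz": 0, "ax": 0, "ay": 0, "az": 0, "hand": 0.8}, {"tx": 0, "ty": 0, "tz": 0, "ax": 0, "ay": 0, "az": 0, "hand": 0.8}])

```text
time: 6.85
eef_pos: [0.3511, -0.2705, 0.068]
orientation: [3.141, -0.001, 0.003]
wrist_force: [-0.1, 1.4, 4.5]
grip_width: 0.367
grip_force: 30.0
```

Run:
```python
from h import *
np.set_printoptions(precision=4,suppress=True)
p=capture("side");print(observe()["eef_pos"],observe()["wrist_force"])
def proj(x):
    T=np.linalg.inv(p["pose"]);c=T[:3,:3]@np.array(x)+T[:3,3];K=p["intrinsics"];return K[0,0]*c[0]/-c[2]+K[0,2],-K[1,1]*c[1]/-c[2]+K[1,2]
r=outline_of("tube_mid",p)[0];ys,xs=np.where(r["mask"]);print(xs.min(),xs.max(),ys.min(),ys.max())
for z in(.005,.015):
  for y in(-.271,-.285):print(z,y,proj((.357,y,z)),proj((.343,y,z)),proj((.371,y,z)))
```

```text
[ 0.3511 -0.2705  0.068 ] [0.501  1.0963 5.5263]
232 247 302 343
0.005 -0.271 (np.float64(239.19865624620536), np.float64(340.1095795160028)) (np.float64(232.67335718918508), np.float64(340.24222717902967)) (np.float64(245.72514517349896), np.float64(339.9769076650407))
0.005 -0.285 (np.float64(238.32039310568342), np.float64(345.06320206877666)) (np.float64(231.71684359500645), np.float64(345.1969850926515)) (np.float64(244.92516121286968), np.float64(344.92939435703886))
0.015 -0.271 (np.float64(238.64708479336628), np.float64(336.8303565745823)) (np.float64(232.08366775360292), np.float64(336.9640808087397)) (np.float64(245.21170565598374), np.float64(336.69660781352246))
0.015 -0.285 (np.float64(237.75696086505536), np.float64(341.77370565371064)) (np.float64(231.11437094585244), np.float64(341.90858592330943)) (np.float64(244.40078384318042), np.float64(341.63880034638987))
```

Contact came at z = 0.068 with 5 N, as expected for the well floor, so I'll release and move on to the small bottle.

Emit:
move_arm(moves=[{"tx": 0, "ty": 0, "tz": 0, "ax": 0, "ay": 0, "az": 0, "hand": 0.3}, {"tx": 0, "ty": 0, "tz": 0, "ax": 0, "ay": 0, "az": 0, "hand": 0}, {"tx": 0, "ty": 0, "tz": 0, "ax": 0, "ay": 0, "az": 0, "hand": 0}, {"tx": 0, "ty": 0, "tz": 0, "ax": 0, "ay": 0, "az": 0, "hand": 0}, {"tx": 0, "ty": 0, "tz": 0.8, "ax": 0, "ay": 0, "az": 0, "hand": 0}, {"tx": 0, "ty": 0, "tz": 0.8, "ax": 0, "ay": 0, "az": 0, "hand": 0}, {"tx": 0, "ty": 0, "tz": 0.8, "ax": 0, "ay": 0, "az": 0, "hand": 0}, {"tx": 0, "ty": 0, "tz": 0.8, "ax": 0, "ay": 0, "az": 0, "hand": 0}, {"tx": 0, "ty": 0, "tz": 0.4, "ax": 0, "ay": 0, "az": 0, "hand": 0}])

```text
time: 7.85
eef_pos: [0.3519, -0.2714, 0.251]
orientation: [3.138, -0.003, 0.003]
wrist_force: [0.6, -1.2, -0.5]
grip_width: 1.002
grip_force: 0.0
```

Emit:
move_arm(moves=[{"tx": 0.85, "ty": 0.04, "tz": 0, "ax": 0, "ay": 0, "az": 0, "hand": 0}, {"tx": 0.85, "ty": 0.04, "tz": 0, "ax": 0, "ay": 0, "az": 0, "hand": 0}, {"tx": 0.85, "ty": 0.04, "tz": 0, "ax": 0, "ay": 0, "az": 0, "hand": 0}, {"tx": 0.85, "ty": 0.04, "tz": 0, "ax": 0, "ay": 0, "az": 0, "hand": 0}, {"tx": 0.85, "ty": 0.04, "tz": 0, "ax": 0, "ay": 0, "az": 0, "hand": 0}, {"tx": 0.85, "ty": 0.04, "tz": 0, "ax": 0, "ay": 0, "az": 0, "hand": 0}, {"tx": 0, "ty": 0, "tz": 0, "ax": 0, "ay": 0, "az": 0, "hand": 0}])

```text
time: 8.55
eef_pos: [0.6105, -0.2579, 0.2465]
orientation: [-3.141, -0.002, 0.005]
wrist_force: [-1.0, -0.6, -0.6]
grip_width: 1.0
grip_force: 0.0
```

Run:
```python
from h import *
look({"tube_mid":.063,"small_bottle_mid":.126,"foil_flask_mid":.064},("side","wrist"),"s5")
w=capture("wrist")
hw=cv2.cvtColor(w["img"],cv2.COLOR_RGB2HSV);mw=cv2.inRange(hw,(105,120,30),(130,255,255));n2,_,s2,c2=cv2.connectedComponentsWithStats(mw)
for i in range(1,n2):
  if s2[i,4]>300: print(c2[i],s2[i],onz(w,c2[i],.135))
```

```text
tcp [ 0.6105 -0.2579  0.2465] [-3.1414 -0.0022  0.0052] 1.0004017947625887
side tube_mid 0.6 226 247 293 343 [ 0.3554 -0.2567  0.063 ]
side small_bottle_mid 0.85 392 426 270 334 [ 0.7044 -0.294   0.126 ]
side small_bottle_mid 0.63 339 372 278 344 [ 0.5955 -0.3303  0.126 ]
side small_bottle_mid 0.59 278 312 286 352 [ 0.4885 -0.3403  0.126 ]
side foil_flask_mid 0.72 352 372 257 287 [ 0.6364 -0.1151  0.064 ]
wrist tube_mid 0.62 311 337 402 447 [ 0.359  -0.2632  0.063 ]
wrist small_bottle_mid 0.83 296 363 280 361 [ 0.5224 -0.2671  0.126 ]
wrist small_bottle_mid 0.83 239 325 32 122 [ 0.7178 -0.2332  0.126 ]
wrist small_bottle_mid 0.6 275 350 170 263 [ 0.6157 -0.2533  0.126 ]
wrist foil_flask_mid 0.84 106 197 150 215 [ 0.6309 -0.1077  0.064 ]
[278.1807  71.5057] [ 242   34   65   73 2883] [ 0.7197 -0.231   0.135 ]
[309.8931 218.3931] [283 206  54  22 814] [ 0.6171 -0.2522  0.135 ]
```

View pics/s5_side.png

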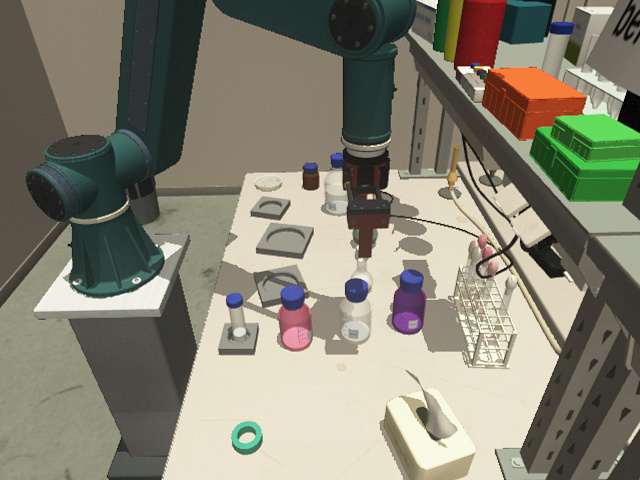

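The tube stands upright in block a at (238,318), and the gripper is over the clear bottle at (355,312). I'll descend onto its cap.

Emit:
move_arm(moves=[{"tx": -0.1, "ty": 0, "tz": -0.8, "ax": 0, "ay": 0, "az": 0, "hand": 0}, {"tx": 0, "ty": 0, "tz": -0.8, "ax": 0, "ay": 0, "az": 0, "hand": 0}, {"tx": 0, "ty": 0, "tz": -0.8, "ax": 0, "ay": 0, "az": 0, "hand": 0}, {"tx": 0, "ty": 0, "tz": -0.23, "ax": 0, "ay": 0, "az": 0, "hand": 0}, {"tx": 0, "ty": 0, "tz": 0, "ax": 0, "ay": 0, "az": 0, "hand": 0.5}, {"tx": 0, "ty": 0, "tz": 0, "ax": 0, "ay": 0, "az": 0, "hand": 0.6}, {"tx": 0, "ty": 0, "tz": 0, "ax": 0, "ay": 0, "az": 0, "hand": 0.7}, {"tx": 0, "ty": 0, "tz": 0, "ax": 0, "ay": 0, "az": 0, "hand": 0.7}, {"tx": 0, "ty": 0, "tz": 0, "ax": 0, "ay": 0, "az": 0, "hand": 0.7}, {"tx": 0, "ty": 0, "tz": 0, "ax": 0, "ay": 0, "az": 0, "hand": 0.7}, {"tx": 0, "ty": 0, "tz": 0, "ax": 0, "ay": 0, "az": 0, "hand": 0.7}])

```text
time: 10.1
eef_pos: [0.6015, -0.2582, 0.1171]
orientation: [-3.142, -0.002, 0.003]
wrist_force: [0.8, 2.5, 5.7]
grip_width: 0.524
grip_force: 30.0
```

Emit:
move_arm(moves=[{"tx": 0, "ty": 0, "tz": 0.3, "ax": 0, "ay": 0, "az": 0, "hand": 0.7}, {"tx": 0, "ty": 0, "tz": 0.6, "ax": 0, "ay": 0, "az": 0, "hand": 0.7}, {"tx": 0, "ty": 0, "tz": 0.6, "ax": 0, "ay": 0, "az": 0, "hand": 0.7}, {"tx": -0.55, "ty": 0.53, "tz": 0, "ax": 0, "ay": 0, "az": 0, "hand": 0.7}, {"tx": -0.55, "ty": 0.53, "tz": 0, "ax": 0, "ay": 0, "az": 0, "hand": 0.7}, {"tx": -0.55, "ty": 0.53, "tz": 0, "ax": 0, "ay": 0, "az": 0, "hand": 0.7}, {"tx": -0.55, "ty": 0.53, "tz": 0, "ax": 0, "ay": 0, "az": 0, "hand": 0.7}, {"tx": -0.55, "ty": 0.53, "tz": 0, "ax": 0, "ay": 0, "az": 0, "hand": 0.7}, {"tx": -0.55, "ty": 0.53, "tz": 0, "ax": 0, "ay": 0, "az": 0, "hand": 0.7}, {"tx": 0, "ty": 0, "tz": 0, "ax": 0, "ay": 0, "az": 0, "hand": 0.7}, {"tx": 0, "ty": 0, "tz": 0, "ax": 0, "ay": 0, "az": 0, "hand": 0.7}])

```text
time: 11.2
eef_pos: [0.4356, -0.0992, 0.1918]
orientation: [3.141, -0.001, 0.004]
wrist_force: [0.8, -0.1, -2.5]
grip_width: 0.526
grip_force: 29.9
```

```bash
cat >> h.py <<'E'
def mids(q,h,cams,half):
    """mask middle (extent centre) seen at mid height h, nearest several"""
    np.set_printoptions(precision=4,suppress=True)
    s=observe();print("tcp",s["eef_pos"],s["orientation"],s["wrist_force"])
    for c in cams:
        p=capture(c)
        T=np.linalg.inv(p["pose"]);K=p["intrinsics"]
        for r in outline_of(q,p)[:4]:
            ys,xs=np.where(r["mask"]);y0=ys.max()-(ys.max()-ys.min())//3
            k=ys>y0-15
            lo=[(xs[ys==y].min()+xs[ys==y].max())/2 for y in range(y0-8,y0+1)]
            print(c,round(r["score"],2),xs.min(),xs.max(),ys.min(),ys.max(),"ctr",onz(p,((xs.min()+xs.max())/2,(ys.min()+ys.max())/2),h))
E
python3 - <<'E'
from h import *
mids("small_bottle_mid",.069+.073,("side","scene"),0)
E
```

```text
tcp [ 0.4356 -0.0992  0.1918] [ 3.1409 -0.0008  0.0038] [ 0.8058 -0.0581 -2.4589]
side 0.95 264 293 211 271 ctr [ 0.4401 -0.0989  0.142 ]
side 0.7 278 312 285 351 ctr [ 0.4856 -0.3482  0.142 ]
side 0.64 392 424 270 334 ctr [ 0.6985 -0.3117  0.142 ]
scene 0.64 421 447 199 255 ctr [ 0.3944 -0.2008  0.142 ]
```

Emit:
move_arm(moves=[{"tx": -0.05, "ty": 0, "tz": -0.5, "ax": 0, "ay": 0, "az": 0, "hand": 0.7}, {"tx": 0, "ty": 0, "tz": -0.5, "ax": 0, "ay": 0, "az": 0, "hand": 0.7}, {"tx": 0, "ty": 0, "tz": -0.3, "ax": 0, "ay": 0, "az": 0, "hand": 0.7}, {"tx": 0, "ty": 0, "tz": -0.05, "ax": 0, "ay": 0, "az": 0, "hand": 0.7}, {"tx": 0, "ty": 0, "tz": 0, "ax": 0, "ay": 0, "az": 0, "hand": 0.7}, {"tx": 0, "ty": 0, "tz": 0, "ax": 0, "ay": 0, "az": 0, "hand": 0.7}])

```text
time: 12.0
eef_pos: [0.4343, -0.0999, 0.1242]
orientation: [3.141, -0.001, 0.003]
wrist_force: [-0.5, 0.0, -2.1]
grip_width: 0.523
grip_force: 29.9
```

Run:
```python
from h import *
mids("small_bottle_mid",.076,("side",),0)
```

```text
tcp [ 0.4343 -0.0999  0.1242] [ 3.1411 -0.0012  0.0026] [-0.4837  0.0099 -2.063 ]
side 0.8 392 426 270 334 ctr [ 0.7192 -0.2399  0.076 ]
side 0.73 278 312 285 351 ctr [ 0.4803 -0.2805  0.076 ]
side 0.67 266 295 238 294 ctr [ 0.4407 -0.1069  0.076 ]
```

Emit:
move_arm(moves=[{"tx": -0.03, "ty": 0, "tz": -0.04, "ax": 0, "ay": 0, "az": 0, "hand": 0.7}, {"tx": 0, "ty": 0, "tz": -0.02, "ax": 0, "ay": 0, "az": 0, "hand": 0.7}, {"tx": 0, "ty": 0, "tz": 0, "ax": 0, "ay": 0, "az": 0, "hand": 0.7}])

```text
time: 12.4
eef_pos: [0.4333, -0.0996, 0.122]
orientation: [3.141, -0.003, 0.003]
wrist_force: [-0.4, 2.1, 8.3]
grip_width: 0.524
grip_force: 30.0
```

Contact at z = 0.122 as predicted. I'll release and go to the large bottle.

Emit:
move_arm(moves=[{"tx": 0, "ty": 0, "tz": 0, "ax": 0, "ay": 0, "az": 0, "hand": 0.3}, {"tx": 0, "ty": 0, "tz": 0, "ax": 0, "ay": 0, "az": 0, "hand": 0}, {"tx": 0, "ty": 0, "tz": 0, "ax": 0, "ay": 0, "az": 0, "hand": 0}, {"tx": 0, "ty": 0, "tz": 0, "ax": 0, "ay": 0, "az": 0, "hand": 0}, {"tx": 0, "ty": 0, "tz": 0.75, "ax": 0, "ay": 0, "az": 0, "hand": 0}, {"tx": 0, "ty": 0, "tz": 0.75, "ax": 0, "ay": 0, "az": 0, "hand": 0}, {"tx": 0, "ty": 0, "tz": 0.75, "ax": 0, "ay": 0, "az": 0, "hand": 0}, {"tx": 0, "ty": 0, "tz": 0.75, "ax": 0, "ay": 0, "az": 0, "hand": 0}])

```text
time: 13.2
eef_pos: [0.4315, -0.0992, 0.272]
orientation: [-3.141, 0.0, 0.003]
wrist_force: [0.4, 0.3, -0.1]
grip_width: 1.002
grip_force: 0.0
```

Emit:
move_arm(moves=[{"tx": 0.37, "ty": 0.88, "tz": 0, "ax": 0, "ay": 0, "az": 0, "hand": 0}, {"tx": 0.37, "ty": 0.88, "tz": 0, "ax": 0, "ay": 0, "az": 0, "hand": 0}, {"tx": 0.37, "ty": 0.88, "tz": 0, "ax": 0, "ay": 0, "az": 0, "hand": 0}, {"tx": 0.37, "ty": 0.88, "tz": 0, "ax": 0, "ay": 0, "az": 0, "hand": 0}, {"tx": 0.37, "ty": 0.88, "tz": 0, "ax": 0, "ay": 0, "az": 0, "hand": 0}, {"tx": 0.37, "ty": 0.88, "tz": 0, "ax": 0, "ay": 0, "az": 0, "hand": 0}, {"tx": 0.37, "ty": 0.88, "tz": 0, "ax": 0, "ay": 0, "az": 0, "hand": 0}, {"tx": 0, "ty": 0, "tz": 0, "ax": 0, "ay": 0, "az": 0, "hand": 0}])

```text
time: 14.0
eef_pos: [0.5631, 0.2137, 0.27]
orientation: [-3.139, -0.001, 0.007]
wrist_force: [0.4, 1.2, -0.0]
grip_width: 0.997
grip_force: 0.0
```

Run:
```python
from h import *
mids("small_bottle_mid",.074,("side",),0)
for c in("side","scene","wrist"):
  w=capture(c);hw=cv2.cvtColor(w["img"],cv2.COLOR_RGB2HSV);mw=cv2.inRange(hw,(105,110,25),(130,255,255));n2,_,s2,c2=cv2.connectedComponentsWithStats(mw)
  if c=="side": cv2.imwrite("pics/s6.png",w["img"][100:400,150:550,::-1].repeat(2,0).repeat(2,1))
  if c=="wrist": cv2.imwrite("pics/w6.png",w["img"][:,:,::-1])
  for i in range(1,n2):
    if s2[i,4]>45: print(c,c2[i],s2[i],onz(w,c2[i],.172),onz(w,c2[i],.128)[:2])
```

```text
tcp [0.5631 0.2137 0.27  ] [-3.1392 -0.001   0.0071] [ 0.4256  1.1915 -0.0009]
side 0.92 266 294 235 294 ctr [ 0.4389 -0.0985  0.074 ]
side 0.83 393 425 270 334 ctr [ 0.7198 -0.2377  0.074 ]
side 0.73 278 312 286 350 ctr [ 0.4802 -0.2784  0.074 ]
side [561.4747  27.5214] [550  22  24  12 257] [2.1027 2.1793 0.172 ] [2.2264 2.4261]
side [337.8534 159.8063] [330 153  16  15 191] [0.5923 0.2667 0.172 ] [0.597  0.3627]
side [310.029  165.5507] [303 163  14   6  69] [0.5116 0.2323 0.172 ] [0.5099 0.3256]
side [277.386  241.7209] [267 235  20  19 215] [ 0.4426 -0.1451  0.172 ] [ 0.4354 -0.0815]
side [411.4626 277.8546] [401 270  22  20 227] [ 0.7084 -0.2768  0.172 ] [ 0.7223 -0.2235]
side [291.7004 292.9458] [281 285  23  16 277] [ 0.4798 -0.3132  0.172 ] [ 0.4757 -0.2628]
side [233.5105 298.7902] [226 293  16  15 143] [ 0.3735 -0.326   0.172 ] [ 0.3609 -0.2766]
scene [123.5873  19.7778] [94 15 60 10 63] [2.2449 0.1118 0.172 ] [2.4071 0.0872]
scene [127.7216 231.7835] [123 217  12  29  97] [0.6417 0.4304 0.172 ] [0.7066 0.4251]
scene [205.7699 226.2812] [196 217  20  20 352] [0.5867 0.2739 0.172 ] [0.6482 0.2591]
scene [465.6694 237.1488] [459 232  14  11 121] [ 0.3009 -0.2107  0.172 ] [ 0.3451 -0.2549]
scene [151.7116 304.6429] [140 295  24  21 378] [0.3925 0.4394 0.172 ] [0.4423 0.4346]
wrist [55.8305 10.1921] [ 31   0  44  26 354] [0.7079 0.3704 0.172 ] [0.7199 0.3978]
wrist [222.2965 196.6428] [ 189  165   67   66 3211] [0.5919 0.2754 0.172 ] [0.5842 0.2867]
```

View pics/s6.png

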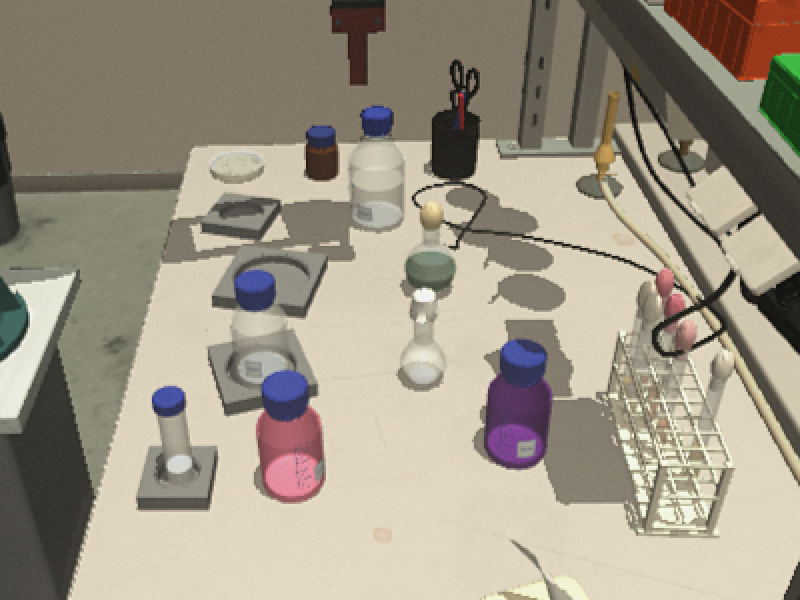

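The small bottle stands in block c at (260,350) and the tube in block a at (178,470). The large bottle's cap, from three views, is at about (0.590, 0.272). Descending.

Emit:
move_arm(moves=[{"tx": 0.27, "ty": 0.58, "tz": 0, "ax": 0, "ay": 0, "az": 0, "hand": 0}, {"tx": 0.27, "ty": 0.58, "tz": 0, "ax": 0, "ay": 0, "az": 0, "hand": 0}, {"tx": 0, "ty": 0, "tz": 0, "ax": 0, "ay": 0, "az": 0, "hand": 0}, {"tx": 0, "ty": 0, "tz": -0.7, "ax": 0, "ay": 0, "az": 0, "hand": 0}, {"tx": 0, "ty": 0, "tz": -0.7, "ax": 0, "ay": 0, "az": 0, "hand": 0}, {"tx": 0, "ty": 0, "tz": -0.7, "ax": 0, "ay": 0, "az": 0, "hand": 0}, {"tx": 0, "ty": 0, "tz": -0.04, "ax": 0, "ay": 0, "az": 0, "hand": 0}, {"tx": 0, "ty": 0, "tz": 0, "ax": 0, "ay": 0, "az": 0, "hand": 0}])

```text
time: 15.05
eef_pos: [0.5878, 0.2652, 0.1637]
orientation: [3.141, 0.002, 0.002]
wrist_force: [-0.4, 0.9, 0.1]
grip_width: 1.002
grip_force: 0.0
```

Emit:
move_arm(moves=[{"tx": 0, "ty": 0, "tz": 0, "ax": 0, "ay": 0, "az": 0, "hand": 0.5}, {"tx": 0, "ty": 0, "tz": 0, "ax": 0, "ay": 0, "az": 0, "hand": 0.6}, {"tx": 0, "ty": 0, "tz": 0, "ax": 0, "ay": 0, "az": 0, "hand": 0.7}, {"tx": 0, "ty": 0, "tz": 0, "ax": 0, "ay": 0, "az": 0, "hand": 0.7}, {"tx": 0, "ty": 0, "tz": 0, "ax": 0, "ay": 0, "az": 0, "hand": 0.7}, {"tx": 0, "ty": 0, "tz": 0, "ax": 0, "ay": 0, "az": 0, "hand": 0.7}, {"tx": 0, "ty": 0, "tz": 0, "ax": 0, "ay": 0, "az": 0, "hand": 0.7}, {"tx": 0, "ty": 0, "tz": 0, "ax": 0, "ay": 0, "az": 0, "hand": 0.7}])

```text
time: 15.85
eef_pos: [0.5889, 0.2673, 0.1642]
orientation: [-3.14, -0.001, 0.003]
wrist_force: [0.6, 2.9, 5.0]
grip_width: 0.524
grip_force: 30.0
```

Emit:
move_arm(moves=[{"tx": 0, "ty": 0, "tz": 0.2, "ax": 0, "ay": 0, "az": 0, "hand": 0.7}, {"tx": 0, "ty": 0, "tz": 0.4, "ax": 0, "ay": 0, "az": 0, "hand": 0.7}, {"tx": 0, "ty": 0, "tz": 0.4, "ax": 0, "ay": 0, "az": 0, "hand": 0.7}, {"tx": -0.2, "ty": -0.22, "tz": 0, "ax": 0, "ay": 0, "az": 0, "hand": 0.7}, {"tx": -0.43, "ty": -0.5, "tz": 0, "ax": 0, "ay": 0, "az": 0, "hand": 0.7}, {"tx": -0.43, "ty": -0.5, "tz": 0, "ax": 0, "ay": 0, "az": 0, "hand": 0.7}, {"tx": -0.43, "ty": -0.5, "tz": 0, "ax": 0, "ay": 0, "az": 0, "hand": 0.7}, {"tx": -0.43, "ty": -0.5, "tz": 0, "ax": 0, "ay": 0, "az": 0, "hand": 0.7}, {"tx": -0.43, "ty": -0.5, "tz": 0, "ax": 0, "ay": 0, "az": 0, "hand": 0.7}, {"tx": -0.43, "ty": -0.5, "tz": 0, "ax": 0, "ay": 0, "az": 0, "hand": 0.7}, {"tx": -0.23, "ty": -0.2, "tz": 0, "ax": 0, "ay": 0, "az": 0, "hand": 0.7}, {"tx": 0, "ty": 0, "tz": 0, "ax": 0, "ay": 0, "az": 0, "hand": 0.7}])

```text
time: 17.05
eef_pos: [0.435, 0.0944, 0.2131]
orientation: [3.141, 0.004, 0.001]
wrist_force: [-0.4, 0.2, -5.7]
grip_width: 0.527
grip_force: 29.8
```

Run:
```python
from h import *
mids("large_bottle_mid",.091+.052,("side","scene"),0)
```

```text
tcp [0.435  0.0944 0.2131] [3.141  0.0038 0.0011] [-0.402   0.2125 -5.693 ]
side 0.7 267 300 166 235 ctr [0.4419 0.0858 0.143 ]
scene 0.87 287 327 210 295 ctr [0.4379 0.1006 0.143 ]
scene 0.57 262 290 203 250 ctr [0.5554 0.1217 0.143 ]
```

Emit:
move_arm(moves=[{"tx": -0.03, "ty": 0.03, "tz": -0.3, "ax": 0, "ay": 0, "az": 0, "hand": 0.7}, {"tx": 0, "ty": 0, "tz": -0.3, "ax": 0, "ay": 0, "az": 0, "hand": 0.7}, {"tx": 0, "ty": 0, "tz": -0.2, "ax": 0, "ay": 0, "az": 0, "hand": 0.7}, {"tx": 0, "ty": 0, "tz": 0, "ax": 0, "ay": 0, "az": 0, "hand": 0.7}, {"tx": 0, "ty": 0, "tz": 0, "ax": 0, "ay": 0, "az": 0, "hand": 0.7}])

```text
time: 17.75
eef_pos: [0.4367, 0.0974, 0.1736]
orientation: [-3.141, 0.0, 0.003]
wrist_force: [0.3, 0.2, -4.4]
grip_width: 0.524
grip_force: 29.8
```

Run:
```python
from h import *
mids("large_bottle_mid",.099,("side","scene"),0)
```

```text
tcp [0.4367 0.0974 0.1736] [-3.1415  0.0004  0.0032] [ 0.2777  0.2442 -4.3537]
side 0.61 268 302 179 246 ctr [0.4425 0.098  0.099 ]
scene 0.64 287 327 226 308 ctr [0.4421 0.0988 0.099 ]
```

Emit:
move_arm(moves=[{"tx": -0.07, "ty": -0.03, "tz": -0.04, "ax": 0, "ay": 0, "az": 0, "hand": 0.7}, {"tx": 0, "ty": 0, "tz": -0.04, "ax": 0, "ay": 0, "az": 0, "hand": 0.7}, {"tx": 0, "ty": 0, "tz": -0.03, "ax": 0, "ay": 0, "az": 0, "hand": 0.7}, {"tx": 0, "ty": 0, "tz": 0, "ax": 0, "ay": 0, "az": 0, "hand": 0.7}])

```text
time: 18.35
eef_pos: [0.4339, 0.0957, 0.1692]
orientation: [-3.141, -0.002, 0.003]
wrist_force: [-1.9, 0.4, 6.0]
grip_width: 0.523
grip_force: 29.9
```

Floor reached at z = 0.169. I'll release and go to the jar.

Emit:
move_arm(moves=[{"tx": 0, "ty": 0, "tz": 0, "ax": 0, "ay": 0, "az": 0, "hand": 0.3}, {"tx": 0, "ty": 0, "tz": 0, "ax": 0, "ay": 0, "az": 0, "hand": 0}, {"tx": 0, "ty": 0, "tz": 0, "ax": 0, "ay": 0, "az": 0, "hand": 0}, {"tx": 0, "ty": 0, "tz": 0, "ax": 0, "ay": 0, "az": 0, "hand": 0}, {"tx": 0, "ty": 0, "tz": 0.8, "ax": 0, "ay": 0, "az": 0, "hand": 0}, {"tx": 0, "ty": 0, "tz": 0.8, "ax": 0, "ay": 0, "az": 0, "hand": 0}, {"tx": 0, "ty": 0, "tz": 0, "ax": 0, "ay": 0, "az": 0, "hand": 0}])

```text
time: 19.05
eef_pos: [0.4366, 0.0959, 0.2528]
orientation: [-3.141, -0.009, 0.003]
wrist_force: [-0.2, 0.2, -0.7]
grip_width: 0.999
grip_force: 0.0
```

Emit:
move_arm(moves=[{"tx": 0.17, "ty": 0.8, "tz": 0, "ax": 0, "ay": 0, "az": 0, "hand": 0}, {"tx": 0.17, "ty": 0.8, "tz": 0, "ax": 0, "ay": 0, "az": 0, "hand": 0}, {"tx": 0.17, "ty": 0.8, "tz": 0, "ax": 0, "ay": 0, "az": 0, "hand": 0}, {"tx": 0.17, "ty": 0.8, "tz": 0, "ax": 0, "ay": 0, "az": 0, "hand": 0}, {"tx": 0.17, "ty": 0.8, "tz": 0, "ax": 0, "ay": 0, "az": 0, "hand": 0}, {"tx": 0.17, "ty": 0.8, "tz": 0, "ax": 0, "ay": 0, "az": 0, "hand": 0}, {"tx": 0.17, "ty": 0.8, "tz": 0, "ax": 0, "ay": 0, "az": 0, "hand": 0}, {"tx": 0, "ty": 0, "tz": 0, "ax": 0, "ay": 0, "az": 0, "hand": 0}, {"tx": 0, "ty": 0, "tz": 0, "ax": 0, "ay": 0, "az": 0, "hand": 0}])

```text
time: 19.95
eef_pos: [0.4919, 0.3758, 0.2468]
orientation: [3.14, 0.001, 0.004]
wrist_force: [-1.1, -0.6, -0.4]
grip_width: 1.001
grip_force: 0.0
```

Run:
```python
from h import *
mids("large_bottle_mid",.096,("side","scene"),0)
mids("jar_mid",.04,("side","scene","wrist"),0)
w=capture("wrist");cv2.imwrite("pics/w7.png",w["img"][:,:,::-1])
hw=cv2.cvtColor(w["img"],cv2.COLOR_RGB2HSV);mw=cv2.inRange(hw,(105,110,25),(130,255,255));n2,_,s2,c2=cv2.connectedComponentsWithStats(mw)
for i in range(1,n2):
    if s2[i,4]>145: print(c2[i],s2[i],onz(w,c2[i],.078))
```

```text
tcp [0.4919 0.3758 0.2468] [3.1403 0.0015 0.0044] [-1.1377 -0.5816 -0.4336]
side 0.95 266 299 180 247 ctr [0.4356 0.098  0.096 ]
side 0.55 226 247 293 343 ctr [ 0.3659 -0.2976  0.096 ]
scene 0.57 289 328 231 310 ctr [0.4332 0.0995 0.096 ]
tcp [0.4921 0.3742 0.2479] [3.141  0.0006 0.0016] [ 0.4547  0.1695 -0.0164]
scene 0.88 140 171 293 336 ctr [0.508  0.4252 0.04  ]
wrist 0.73 231 293 164 227 ctr [0.5061 0.4314 0.04  ]
```

View pics/w7.png

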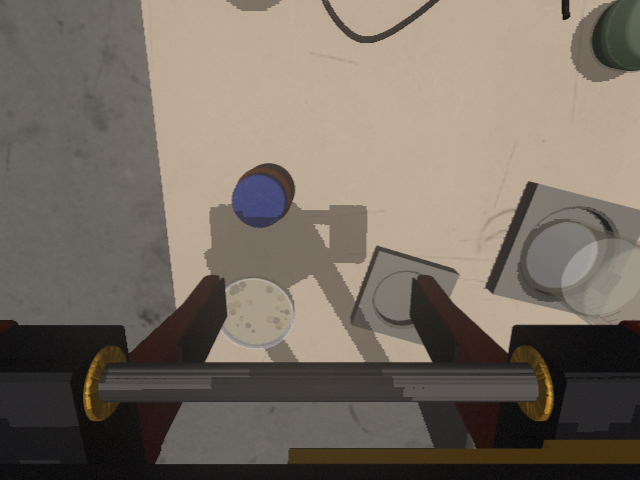

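The jar's cap is at (260,200), well b at (402,297), a petri dish at (256,312), and the large bottle is standing in well d (~575,255). The jar is at (0.507, 0.427), so I'll go down and grip its body.

Emit:
move_arm(moves=[{"tx": 0.15, "ty": 0.52, "tz": 0, "ax": 0, "ay": 0, "az": 0, "hand": 0}, {"tx": 0.15, "ty": 0.52, "tz": 0, "ax": 0, "ay": 0, "az": 0, "hand": 0}, {"tx": 0, "ty": 0, "tz": -0.8, "ax": 0, "ay": 0, "az": 0, "hand": 0}, {"tx": 0, "ty": 0, "tz": -0.8, "ax": 0, "ay": 0, "az": 0, "hand": 0}, {"tx": 0, "ty": 0, "tz": -0.8, "ax": 0, "ay": 0, "az": 0, "hand": 0}, {"tx": 0, "ty": 0, "tz": 0, "ax": 0, "ay": 0, "az": 0, "hand": 0}, {"tx": 0, "ty": 0, "tz": 0, "ax": 0, "ay": 0, "az": 0, "hand": 0}])

```text
time: 21.2
eef_pos: [0.5073, 0.4275, 0.1282]
orientation: [3.141, 0.001, 0.003]
wrist_force: [0.4, -0.6, 0.2]
grip_width: 1.003
grip_force: 0.0
```

Emit:
move_arm(moves=[{"tx": 0, "ty": 0, "tz": -0.7, "ax": 0, "ay": 0, "az": 0, "hand": 0}, {"tx": 0, "ty": 0, "tz": -0.7, "ax": 0, "ay": 0, "az": 0, "hand": 0}, {"tx": 0, "ty": 0, "tz": -0.6, "ax": 0, "ay": 0, "az": 0, "hand": 0}, {"tx": 0, "ty": 0, "tz": 0, "ax": 0, "ay": 0, "az": 0, "hand": 0.3}, {"tx": 0, "ty": 0, "tz": 0, "ax": 0, "ay": 0, "az": 0, "hand": 0.4}, {"tx": 0, "ty": 0, "tz": 0, "ax": 0, "ay": 0, "az": 0, "hand": 0.5}, {"tx": 0, "ty": 0, "tz": 0, "ax": 0, "ay": 0, "az": 0, "hand": 0.6}, {"tx": 0, "ty": 0, "tz": 0, "ax": 0, "ay": 0, "az": 0, "hand": 0.6}, {"tx": 0, "ty": 0, "tz": 0, "ax": 0, "ay": 0, "az": 0, "hand": 0.6}, {"tx": 0, "ty": 0, "tz": 0, "ax": 0, "ay": 0, "az": 0, "hand": 0.6}])

```text
time: 22.2
eef_pos: [0.5087, 0.4286, 0.0303]
orientation: [-3.14, -0.003, 0.003]
wrist_force: [0.6, -0.1, 7.1]
grip_width: 0.614
grip_force: 30.0
```

Emit:
move_arm(moves=[{"tx": 0, "ty": 0, "tz": 0.3, "ax": 0, "ay": 0, "az": 0, "hand": 0.6}, {"tx": 0, "ty": 0, "tz": 0.6, "ax": 0, "ay": 0, "az": 0, "hand": 0.6}, {"tx": 0, "ty": 0, "tz": 0.3, "ax": 0, "ay": 0, "az": 0, "hand": 0.6}, {"tx": -0.41, "ty": -0.51, "tz": 0, "ax": 0, "ay": 0, "az": 0, "hand": 0.6}, {"tx": -0.41, "ty": -0.51, "tz": 0, "ax": 0, "ay": 0, "az": 0, "hand": 0.6}, {"tx": -0.41, "ty": -0.51, "tz": 0, "ax": 0, "ay": 0, "az": 0, "hand": 0.6}, {"tx": -0.41, "ty": -0.51, "tz": 0, "ax": 0, "ay": 0, "az": 0, "hand": 0.6}, {"tx": -0.41, "ty": -0.51, "tz": 0, "ax": 0, "ay": 0, "az": 0, "hand": 0.6}, {"tx": -0.41, "ty": -0.51, "tz": 0, "ax": 0, "ay": 0, "az": 0, "hand": 0.6}, {"tx": 0, "ty": 0, "tz": 0, "ax": 0, "ay": 0, "az": 0, "hand": 0.6}, {"tx": 0, "ty": 0, "tz": 0, "ax": 0, "ay": 0, "az": 0, "hand": 0.6}])

```text
time: 23.3
eef_pos: [0.3845, 0.2745, 0.0888]
orientation: [-3.141, -0.001, 0.002]
wrist_force: [-0.2, 0.2, -1.5]
grip_width: 0.613
grip_force: 30.0
```

Run:
```python
from h import *
mids("jar_mid",.1,("side","scene","wrist"),0)
p=capture("scene");q=capture("side");f=lambda a:cv2.resize(a,None,fx=4,fy=4,interpolation=cv2.INTER_CUBIC)
cv2.imwrite("pics/j8.png",np.hstack([f(p["img"][260:380,190:290,::-1]),f(q["img"][130:250,220:320,::-1])]))
```

```text
tcp [0.3845 0.2745 0.0888] [-3.1409 -0.0011  0.002 ] [-0.2103  0.2313 -1.5106]
side 0.62 260 276 175 198 ctr [0.3847 0.2478 0.1   ]
side 0.48 350 373 245 292 ctr [ 0.6261 -0.1533  0.1   ]
scene 0.93 228 255 286 331 ctr [0.3826 0.2738 0.1   ]
wrist 0.93 248 387 231 419 ctr [0.3777 0.276  0.1   ]
```

View pics/j8.png

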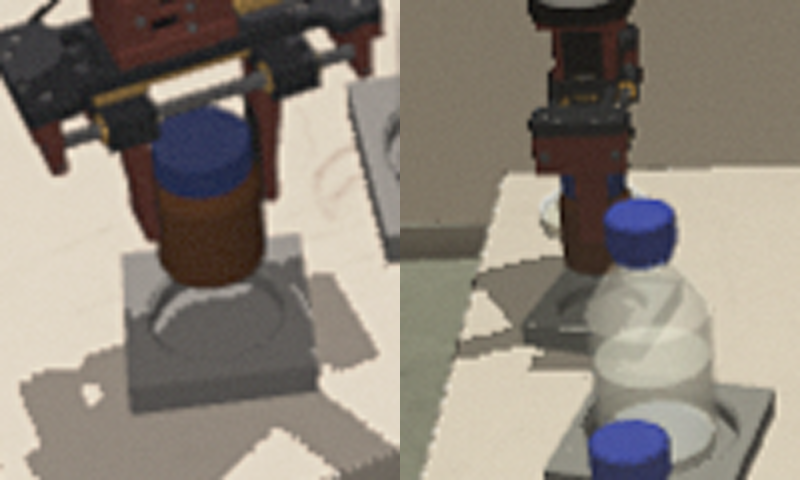

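The jar hangs squarely over well b, its foot at (213,275) and the well at (217,310) in the left crop. Lowering.

Emit:
move_arm(moves=[{"tx": 0, "ty": 0.03, "tz": -0.4, "ax": 0, "ay": 0, "az": 0, "hand": 0.6}, {"tx": 0, "ty": 0, "tz": -0.35, "ax": 0, "ay": 0, "az": 0, "hand": 0.6}, {"tx": 0, "ty": 0, "tz": -0.2, "ax": 0, "ay": 0, "az": 0, "hand": 0.6}, {"tx": 0, "ty": 0, "tz": 0, "ax": 0, "ay": 0, "az": 0, "hand": 0.6}, {"tx": 0, "ty": 0, "tz": 0, "ax": 0, "ay": 0, "az": 0, "hand": 0.6}])

```text
time: 24.2
eef_pos: [0.3845, 0.2762, 0.0407]
orientation: [3.142, 0.0, 0.003]
wrist_force: [0.2, 0.3, -2.7]
grip_width: 0.609
grip_force: 30.0
```

Run:
```python
from h import *
mids("jar_mid",.051,("scene",),0)
```

```text
tcp [0.3845 0.2762 0.0407] [3.1416 0.0003 0.0029] [ 0.1937  0.2799 -2.654 ]
scene 0.73 230 257 304 348 ctr [0.3821 0.2735 0.051 ]
```

Emit:
move_arm(moves=[{"tx": 0, "ty": 0, "tz": -0.06, "ax": 0, "ay": 0, "az": 0, "hand": 0.6}, {"tx": 0, "ty": 0, "tz": -0.05, "ax": 0, "ay": 0, "az": 0, "hand": 0.6}, {"tx": 0, "ty": 0, "tz": 0, "ax": 0, "ay": 0, "az": 0, "hand": 0.6}, {"tx": 0, "ty": 0, "tz": 0, "ax": 0, "ay": 0, "az": 0, "hand": 0.6}])

```text
time: 24.7
eef_pos: [0.3847, 0.2763, 0.0353]
orientation: [-3.141, -0.001, 0.003]
wrist_force: [0.1, -0.2, -1.3]
grip_width: 0.613
grip_force: 30.0
```

Emit:
move_arm(moves=[{"tx": 0, "ty": 0, "tz": -0.03, "ax": 0, "ay": 0, "az": 0, "hand": 0.6}, {"tx": 0, "ty": 0, "tz": 0, "ax": 0, "ay": 0, "az": 0, "hand": 0.6}])

```text
time: 24.9
eef_pos: [0.3847, 0.2763, 0.0351]
orientation: [-3.141, -0.001, 0.003]
wrist_force: [-3.8, -2.0, 20.0]
grip_width: 0.613
grip_force: 30.0
```

Firm floor contact at z = 0.035, as expected. I'll release and retreat.

Emit:
move_arm(moves=[{"tx": 0, "ty": 0, "tz": 0.02, "ax": 0, "ay": 0, "az": 0, "hand": 0.2}, {"tx": 0, "ty": 0, "tz": 0, "ax": 0, "ay": 0, "az": 0, "hand": 0}, {"tx": 0, "ty": 0, "tz": 0, "ax": 0, "ay": 0, "az": 0, "hand": 0}, {"tx": 0, "ty": 0, "tz": 0, "ax": 0, "ay": 0, "az": 0, "hand": 0}, {"tx": 0, "ty": 0, "tz": 0.8, "ax": 0, "ay": 0, "az": 0, "hand": 0}, {"tx": 0, "ty": 0, "tz": 0.8, "ax": 0, "ay": 0, "az": 0, "hand": 0}, {"tx": 0, "ty": 0, "tz": 0.8, "ax": 0, "ay": 0, "az": 0, "hand": 0}, {"tx": 0, "ty": 0, "tz": 0.8, "ax": 0, "ay": 0, "az": 0, "hand": 0}, {"tx": 0, "ty": 0.8, "tz": 0.8, "ax": 0, "ay": 0, "az": 0, "hand": 0}, {"tx": 0, "ty": 0.8, "tz": 0.5, "ax": 0, "ay": 0, "az": 0, "hand": 0}, {"tx": 0, "ty": 0, "tz": 0, "ax": 0, "ay": 0, "az": 0, "hand": 0}])

```text
time: 26.0
eef_pos: [0.3869, 0.3567, 0.259]
orientation: [-3.135, -0.007, 0.005]
wrist_force: [1.5, 0.3, -0.9]
grip_width: 1.003
grip_force: 0.0
```

Run:
```python
from h import *
for q,h in(("jar_mid",.045),("large_bottle_mid",.096),("small_bottle_mid",.074),("tube_mid",.063),("cotton_flask_mid",.068),("foil_flask_mid",.064)):
  print(q);mids(q,h,("side","scene"),0)
q=capture("side");cv2.imwrite("pics/end.png",cv2.resize(q["img"][140:380,190:410,::-1],None,fx=2.5,fy=2.5,interpolation=cv2.INTER_CUBIC))
```

```text
jar_mid
tcp [0.3869 0.3567 0.259 ] [-3.1346 -0.0071  0.0051] [ 1.5148  0.342  -0.8682]
side 0.65 261 272 184 208 ctr [0.3722 0.2896 0.045 ]
scene 0.7 229 257 305 349 ctr [0.3856 0.2737 0.045 ]
large_bottle_mid
tcp [0.3833 0.35   0.2534] [3.1393 0.0026 0.0028] [-0.2291  0.7604  0.4986]
side 0.65 267 299 180 247 ctr [0.437 0.098 0.096]
scene 0.79 289 328 231 310 ctr [0.4332 0.0995 0.096 ]
small_bottle_mid
tcp [0.3839 0.3503 0.2539] [3.1402 0.0019 0.0017] [-0.672   0.6298  0.2284]
side 0.96 278 313 286 351 ctr [ 0.4812 -0.2799  0.074 ]
side 0.78 392 425 270 334 ctr [ 0.7187 -0.2377  0.074 ]
side 0.59 265 293 235 294 ctr [ 0.4366 -0.0984  0.074 ]
tube_mid
tcp [0.3844 0.3511 0.2547] [3.1414 0.0004 0.0022] [-0.3868  0.2947  0.5281]
side 0.87 227 247 293 342 ctr [ 0.3581 -0.2621  0.063 ]
cotton_flask_mid
tcp [0.3845 0.3514 0.255 ] [-3.1415 -0.0001  0.0027] [ 0.1173  0.3742 -0.1367]
side 0.8 352 378 201 246 ctr [0.6577 0.0827 0.068 ]
side 0.52 227 246 294 343 ctr [ 0.3587 -0.2702  0.068 ]
scene 0.61 262 290 202 250 ctr [0.6552 0.0814 0.068 ]
foil_flask_mid
tcp [0.3844 0.3515 0.255 ] [-3.1415 -0.0001  0.0028] [ 0.5102 -0.0495 -0.2485]
side 0.93 350 373 245 293 ctr [ 0.6313 -0.1096  0.064 ]
side 0.36 218 258 323 356 ctr [ 0.3687 -0.3247  0.064 ]
```

View pics/end.png

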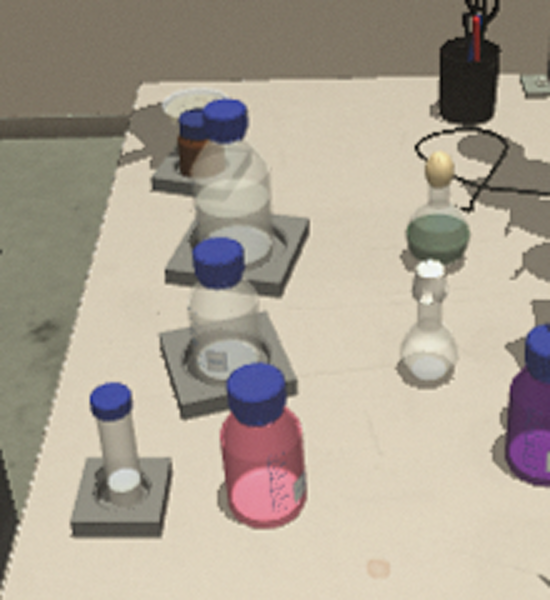

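All four containers stand in their wells: tube (122,480), small bottle (230,355), large bottle (240,240) and jar (195,150). Each well's clearance is smaller than the tolerance, and both flasks are where they started. Handing in.

```bash
python3 -c "
from workcell import *
print(job_done())"
```

```text
the job is handed in; nothing more can be done
None
```

The job is handed in: all four containers were standing upright and released in their matching wells at the last camera check, with both flasks unmoved; no verdict came back.

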